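# Stopper the spawn jar and rack the measuring cups

## Task

Close up this spawn batch: slide the vise jaw well open, lift out the freshly drilled stopper and set it fully home and upright in the neck of the brown jar, then slide the empty vise shut again. Hang every rinsed measuring cup that stands on the bench mouth-down on a draining peg of its own, right down so that the peg's tip meets its inner floor. Leave the jar standing, and do not disturb the punnet and the scissors.

Things in the scene. Friction and masses are not known exactly. Their poses are not given: they have to be found in the camera images.
- jaw_post (a point): top centre of the upright round black post on the vise's sliding jaw: 24 mm diameter, 45 mm tall, its top 140 mm above the bench; pinch it from above to slide the jaw
- jaw (a joint): gap between the vise jaws in m: 0 shut, 0.125 fully open; about 0.05 at the start with the stopper held. The jaw slides along the vise's -y to open, +y to close; about 5 N of friction, no spring, stays where left. A 50 mm wide lip on it reaches 10 mm over the stopper's collar, so the stopper cannot be lifted before the jaw is slid back 15 mm or more
- vise: grey drill vise fixed to the bench, bed 110 x 235 mm, its top 22 mm above the bench; origin on the bench under the place where the stopper stands at the start; jaws slide along its y. Fixed jaw on the +y side, face 24.5 mm from the origin, top 68 mm up. Sliding jaw 100 mm wide in x, its steel lip's top 95 mm up, the post 34 mm behind its face
- stopper: drilled wooden stopper, 95 mm tall, standing upright, small end down, origin at the centre of its small lower end, z up: tapered plug 38 mm diameter at the bottom to 47 mm at 50 mm height, then a round collar 64 mm diameter and 10 mm thick (50 to 60 mm), then a round grip 32 mm diameter from 60 to 95 mm; 110 g
- jar: loose upright brown glass spawn jar, 125 mm tall, body 92 mm diameter, neck 62 mm outside, straight bore 50 mm, open at the top; origin at the centre of its underside, z up; 0.8 kg. With the stopper home its collar rests on the rim: stopper origin 75 mm above the jar's origin, 50 mm below the rim
- rack: white draining rack fixed to the bench, board 130 x 430 mm, top 20 mm above the bench; origin at the centre of its underside, its four pegs in a row along its y, 104 mm apart, leaning towards its -x (to the robot)
- peg1: white draining peg 1 of the rack; origin at its foot on the board, z along the peg towards its tip, leaning 25 degrees from vertical; 115 mm long, 28 mm diameter at the foot tapering to 18 mm at the blunt tip
- peg1_tip (a point): tip of peg 1 (on its axis, 115 mm from the foot)
- peg2: white draining peg 2 of the rack; origin at its foot on the board, z along the peg towards its tip, leaning 25 degrees from vertical; 115 mm long, 28 mm diameter at the foot tapering to 18 mm at the blunt tip
- peg2_tip (a point): tip of peg 2 (on its axis, 115 mm from the foot)
- peg3: white draining peg 3 of the rack; origin at its foot on the board, z along the peg towards its tip, leaning 25 degrees from vertical; 115 mm long, 28 mm diameter at the foot tapering to 18 mm at the blunt tip
- peg3_tip (a point): tip of peg 3 (on its axis, 115 mm from the foot)
- peg4: white draining peg 4 of the rack; origin at its foot on the board, z along the peg towards its tip, leaning 25 degrees from vertical; 115 mm long, 28 mm diameter at the foot tapering to 18 mm at the blunt tip
- peg4_tip (a point): tip of peg 4 (on its axis, 115 mm from the foot)
- cup1: steel measuring cup standing mouth-down on the bench (may be absent); 85 mm tall, 60 mm diameter, straight-sided, wall 3 mm, closed end 4 mm thick; origin at the centre of its mouth, z from mouth to closed end (up at the start); 110 g
- cup1_floor (a point): centre of the inner floor of cup 1, 81 mm from its mouth; on a peg the tip rests against it
- cup2: steel measuring cup standing mouth-down on the bench (may be absent); 85 mm tall, 60 mm diameter, straight-sided, wall 3 mm, closed end 4 mm thick; origin at the centre of its mouth, z from mouth to closed end (up at the start); 110 g
- cup2_floor (a point): centre of the inner floor of cup 2, 81 mm from its mouth; on a peg the tip rests against it
- cup3: steel measuring cup standing mouth-down on the bench (may be absent); 85 mm tall, 60 mm diameter, straight-sided, wall 3 mm, closed end 4 mm thick; origin at the centre of its mouth, z from mouth to closed end (up at the start); 110 g
- cup3_floor (a point): centre of the inner floor of cup 3, 81 mm from its mouth; on a peg the tip rests against it
- cup4: steel measuring cup standing mouth-down on the bench (may be absent); 85 mm tall, 60 mm diameter, straight-sided, wall 3 mm, closed end 4 mm thick; origin at the centre of its mouth, z from mouth to closed end (up at the start); 110 g
- cup4_floor (a point): centre of the inner floor of cup 4, 81 mm from its mouth; on a peg the tip rests against it
- punnet: clear plastic punnet 170 x 120 x 45 mm, a bystander; origin at the centre of its underside
- scissors: yellow-handled scissors, 190 mm long, lying on the bench, a bystander; origin near the pivot, x along the blades
There are look-alikes about, which are no part of the job. What is shaped like the cup4 but green or purple is not meant. Leave any turquoise look-alike of the cup2 alone.

How it is judged (in metres and radians):
On the way, in this order (a step that is already met when the one before it is completed fails the run):
1. the vise jaw is slid well open while the stopper still stands in the vise (value of joint jaw above 0.075 m and distance of stopper from where it was at the start of the episode below 0.03 m), for 0.2 s.
2. the stopper is lifted out of the vise (z of stopper in the frame of vise above 0.08 m), for 0.1 s.
3. the stopper is fully home in the jar's neck (z of stopper in the frame of jar between 0.068 and 0.08 m and horizontal distance between stopper and jar below 0.008 m and angle between the z axis of stopper and the z axis of jar, either way round below 0.09 rad), for 0.3 s.
At the end, for the whole second after the job is handed in: Stopper in the jar's neck, collar on the rim (5 mm in height, 5 degrees), jar upright; vise gap under 15 mm; every cup present on a peg, tip within 30 mm of the centre of its inner floor, axes within 0.5 rad; all released and at rest (all of step 3 and angle between jar's own z axis and vertical below 0.1 rad and value of joint jaw below 0.015 m and ((distance between cup1_floor and peg1_tip below 0.03 m and angle between the z axis of cup1 and the z axis of peg1, either way round below 0.5 rad) or (distance between cup1_floor and peg2_tip below 0.03 m and angle between the z axis of cup1 and the z axis of peg2, either way round below 0.5 rad) or (distance between cup1_floor and peg3_tip below 0.03 m and angle between the z axis of cup1 and the z axis of peg3, either way round below 0.5 rad) or (distance between cup1_floor and peg4_tip below 0.03 m and angle between the z axis of cup1 and the z axis of peg4, either way round below 0.5 rad)) and ((distance between cup2_floor and peg1_tip below 0.03 m and angle between the z axis of cup2 and the z axis of peg1, either way round below 0.5 rad) or (distance between cup2_floor and peg2_tip below 0.03 m and angle between the z axis of cup2 and the z axis of peg2, either way round below 0.5 rad) or (distance between cup2_floor and peg3_tip below 0.03 m and angle between the z axis of cup2 and the z axis of peg3, either way round below 0.5 rad) or (distance between cup2_floor and peg4_tip below 0.03 m and angle between the z axis of cup2 and the z axis of peg4, either way round below 0.5 rad)) and ((distance between cup3_floor and peg1_tip below 0.03 m and angle between the z axis of cup3 and the z axis of peg1, either way round below 0.5 rad) or (distance between cup3_floor and peg2_tip below 0.03 m and angle between the z axis of cup3 and the z axis of peg2, either way round below 0.5 rad) or (distance between cup3_floor and peg3_tip below 0.03 m and angle between the z axis of cup3 and the z axis of peg3, either way round below 0.5 rad) or (distance between cup3_floor and peg4_tip below 0.03 m and angle between the z axis of cup3 and the z axis of peg4, either way round below 0.5 rad)) and ((distance between cup4_floor and peg1_tip below 0.03 m and angle between the z axis of cup4 and the z axis of peg1, either way round below 0.5 rad) or (distance between cup4_floor and peg2_tip below 0.03 m and angle between the z axis of cup4 and the z axis of peg2, either way round below 0.5 rad) or (distance between cup4_floor and peg3_tip below 0.03 m and angle between the z axis of cup4 and the z axis of peg3, either way round below 0.5 rad) or (distance between cup4_floor and peg4_tip below 0.03 m and angle between the z axis of cup4 and the z axis of peg4, either way round below 0.5 rad)) and linear speed of jar below 0.02 m/s and linear speed of each of cup1, cup2, cup3, cup4 below 0.03 m/s); the robot touches nothing.
It fails at once if the punnet or the scissors are pushed more than 30 mm (distance of any of punnet, scissors from where it was at the start of the episode above 0.03 m).
It fails at once if the jar is tipped over (angle between jar's own z axis and vertical above 0.7 rad).
Of cup1, cup2, cup3, cup4 only 3 to 4 are there at a start; the rules pass over those that are not, and their reading is None.
At some moment in a run one of jar may be knocked a few centimetres aside while the robot is not near it.
Once in a run the grip may slacken for a moment while it holds something.
It also fails if it takes over 210 s, if anything falls off the work surface, if the arm or the gripper's body presses on something with over 40 N, if the wrist force passes 120 N, or if a joint passes its speed limit or range.

## Robot

A 7-joint arm with a two-finger parallel gripper is mounted at the origin on the work surface. World frame = base frame: x ahead of the robot, y to its left, z up, the work surface at z = 0. Lengths are in m, angles in degrees, forces in N, time in s.
With the tool pointing down it reaches from about 0.425 to 0.875 m from the base axis. Payload 4.7 kg.
Tool frame: the origin (TCP) lies midway between the tips of the shut fingers; the grasp point (between the pads) lies 19 mm behind it (env.grip_point_offset is the distance from the TCP to the grasp point, in m); z points along the fingers, y is the line along which they close (so a half turn about z gives the same grasp; the last joint's range is limited). The gripper opens to 87 mm and grips with 3 to 60 N. Pads are 19 mm wide; open, the fingers measure 117 mm over their backs; the gripper's body (75 mm by 190 mm) begins 51 mm behind the grasp point.
Start: joints at [75.35, 18.392, -4.016, 83.108, 1.295, 78.541, -3.26], TCP at [0.173, -0.627, 0.196] pointing down, gripper open.
Joint ranges: [-163.93, 163.93], [-17.29, 119.83], [-79.2, 71.16], [3.27, 140.29], [-89.18, 269.18], [5.43, 117.66], [-154.24, 154.24]. Speed limits (degrees/s): [147.25, 147.25, 180, 180, 180, 180, 180].

## Interface

Orientations are given as [roll, pitch, yaw] about the fixed x, y, z axes, in that order (R = Rz(yaw) Ry(pitch) Rx(roll)).
In Python, from cell import env gives the robot as it stands.
- The arm moves only by the shell command python3 -m jog 'ROWS' [FORCE]. ROWS is JSON, a list of rows, each a list of 7 numbers: the shift along the tool's x, y, z in m, then the turn, a rotation vector about the tool's x, y, z in rad, then the finger opening in m, from 0 to 0.087. A call has 1 to 12 rows; each row shifts and turns the commanded pose from where the row before left it, along the tool's axes as they then stand; what a row does not reach is not made up. A row lasts 1/12 s, in which the tool goes at most 41.7 mm and 7.16 degrees, less where a joint would pass 70% of its speed; a pose out of reach is approached as far as the arm can. A call is refused whole if a number of a shift passes 0.0417 or a number of a turn 0.125, either way. A call with a gripper value outside its range is refused whole. The fingers move at their own pace and stop on an object; FORCE is the grip in N (left out, the last holds). Time passes only in rows, so rows that do not move let the fingers close. It gives the time, the measured TCP pose, the force, the opening and the grip force at its end, in the units of the state.
- env.get_obs(): the state, without advancing time (a new reading comes with each control period).
- env.read_camera(name): name is "scene" or "top" or "wrist"; returns the picture (400x640x3 uint8, blue, green, red); there is no depth.
- env.get_calibration(name): a dict with "fov_y" (degrees; the focal length in pixels is half the picture's height over the tangent of half this angle, whatever the lens; pixels are square), "cx", "cy" (the principal point, pixels), "pose" (4x4, takes a point from camera to world coordinates). Camera axes: x right, y up, looking along -z (the intrinsics and any distortion apply to the point x, -y, -z); pixel columns grow to the right and rows downward; lengths in m; the calibration is good to about 2 mm. A picture is of the moment at which its call begins: read the wrist's pose just before it. get_calibration takes no time and is no camera call; for the wrist camera it gives the pose at the moment of the call.
- env.sign_off(): hands the job in; it is judged then, once.
The state is a dict: "time_s": time; "qpos": joint angles; "joint_velocities": joint speeds; "effort": joint torques, N m; "tool_pos": TCP position; "tool_rot": TCP orientation; "force": force on the tool from outside, world axes, zero at the start; "wrist_torque": the same for the moment, N m; "grip_width": finger opening in m; "grasp_force": force on a finger pad.
Only numpy, scipy, OpenCV 4.12 (cv2) and the standard library are available. Lean on these libraries where they do the work, as an engineer would, in place of code of your own. Each camera call takes 0.05 s, during which the arm holds its last target. There are 200 camera calls.

## Working session

There is one attempt and no reset: what is moved stays moved. The work goes in short steps, Python scripts to look and compute and a shell command to move; the robot and the scene stay as the last step left them, time stands still between calls to the robot, and variables do not carry over. Pictures are saved under pics/ and viewed, at most 14 in all, crops included, and the job is handed in when it is done.

```bash
ls; mkdir -p pics; python3 - <<'E'
from cell import env
import cv2,numpy as np
for n in ["scene","top"]:
    im=env.read_camera(n); cv2.imwrite(f"pics/{n}0.png",im)
    c=env.get_calibration(n); print(n,{k:(np.round(v,3).tolist() if k=='pose' else v) for k,v in c.items()})
o=env.get_obs(); print(o, env.grip_point_offset)
c=env.get_calibration("wrist");print(c)
E
```

```text
pics
scene {'fov_y': 50.62334343904293, 'cx': 320.35408286219257, 'cy': 194.25293307855003, 'pose': [[0.781, -0.34, 0.525, 1.273], [0.625, 0.393, -0.675, -0.984], [0.023, 0.855, 0.519, 0.873], [0.0, 0.0, 0.0, 1.0]]}
top {'fov_y': 43.59937290917518, 'cx': 313.48157292439976, 'cy': 191.8520486121429, 'pose': [[0.0, 0.996, -0.089, 0.385], [-1.0, -0.0, -0.007, -0.015], [-0.007, 0.089, 0.996, 1.824], [0.0, 0.0, 0.0, 1.0]]}
{'time_s': 0.1, 'qpos': array([75.34788144, 18.43625133, -4.01537783, 83.16804686,  1.29443293,
       78.54119417, -3.26079281]), 'joint_velocities': array([-0.05286294, -0.08111677,  0.03748122, -0.18934892, -0.14709483,
        0.03161712, -0.03707932]), 'effort': array([ 1.58744911e-05, -4.92571378e+01, -4.05769609e-01, -3.13397205e+01,
       -6.42814999e-02,  3.94923321e-02,  7.49543574e-05]), 'tool_pos': array([ 0.17307367, -0.62596806,  0.19505341]), 'tool_rot': array([-1.79899708e+02,  4.96270713e-03,  1.54606688e+01]), 'force': array([-0.16200959, -0.67548327, -0.06130591]), 'wrist_torque': array([ 0.04054649,  0.0022691 , -0.01191137]), 'grasp_force': 0.0, 'grip_width': 0.08724201961928171} 0.0187
{'fov_y': 67.90247175954498, 'cx': 316.77767139152076, 'cy': 193.46307219557463, 'pose': array([[ 2.67139879e-01,  9.35117300e-01,  2.32791583e-01,
         2.36113277e-01],
       [-9.63657711e-01,  2.59308079e-01,  6.42116589e-02,
        -6.07893508e-01],
       [-3.19305148e-04, -2.41484899e-01,  9.70404525e-01,
         3.83665383e-01],
       [ 0.00000000e+00,  0.00000000e+00,  0.00000000e+00,
         1.00000000e+00]])}
```

View pics/scene0.png

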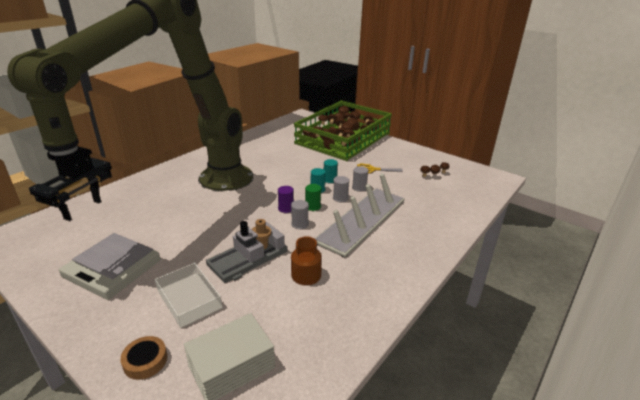

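View pics/top0.png

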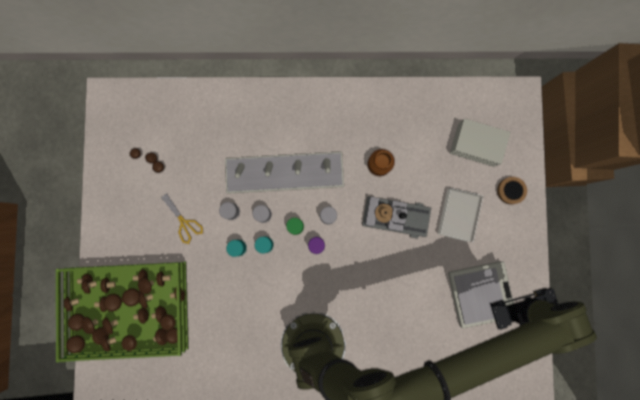

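The scene image shows three plain steel-grey cups at (360,178), (342,188) and (300,214). The look-alikes are green (313,197), purple (286,199) and two turquoise ones. The vise with the stopper is near (250,245), the jar at (306,262) and the rack near (362,222).

The top image shows the grey cups at (229,209), (261,212) and (328,213), green at (295,225), purple at (316,244) and turquoise at (235,247) and (263,243). The stopper is at (384,213), the post at (402,215) and the jar at (381,162). Only the three grey cups fit "steel". I'll confirm with an enlarged crop and measure.

```bash
cat > h.py <<'E'
import numpy as np, cv2
from scipy.spatial.transform import Rotation as R
from cell import env
def K(c):
    f=200/np.tan(np.radians(c["fov_y"]/2)); return f,c["cx"],c["cy"]
def ray(c,px):
    f,cx,cy=K(c); d=np.array([(px[0]-cx)/f,-(px[1]-cy)/f,-1.]); P=np.array(c["pose"])
    return P[:3,3],P[:3,:3]@d
def onz(c,px,z):
    o,d=ray(c,px); return o+d*(z-o[2])/d[2]
def proj(c,p):
    f,cx,cy=K(c); P=np.array(c["pose"]); q=P[:3,:3].T@(np.asarray(p)-P[:3,3])
    return np.array([cx+f*q[0]/-q[2],cy-f*q[1]/-q[2]])
def pose():
    o=env.get_obs(); return o["tool_pos"],R.from_euler("xyz",o["tool_rot"],degrees=True)
def go(p,rpy):
    """print tool-frame shift and rotvec to the target"""
    t,r=pose(); g=R.from_euler("xyz",rpy,degrees=True)
    print("shift",np.round(r.inv().apply(np.asarray(p)-t),4),"turn",np.round((r.inv()*g).as_rotvec(),4))
def grab(n,fn=None):
    c=env.get_calibration(n); im=env.read_camera(n)
    if fn: cv2.imwrite("pics/"+fn,im)
    return c,im
def blobs(m,amin=20):
    n,l,s,ce=cv2.connectedComponentsWithStats(m.astype(np.uint8)); return [(ce[i].round(1).tolist(),s[i].tolist()) for i in range(1,n) if s[i,4]>=amin]
E
python3 - <<'E'
from h import *
im=cv2.imread("pics/top0.png"); cv2.imwrite("pics/topz.png",cv2.resize(im[140:270,210:440],None,fx=3.4,fy=3.4,interpolation=cv2.INTER_CUBIC))
c=env.get_calibration("top")
for n,p,z in [("cupA",(229,209),.085),("cupB",(261,212),.085),("cupC",(328,213),.085),("stop",(384,213),.117),("post",(402,215),.14),("jar",(381,160),.125),("r",(230,190),.02),("r",(341,184),.02)]: print(n,onz(c,p,z).round(3))
E
```

```text
cupA [0.48  0.291 0.085]
cupB [0.469 0.179 0.085]
cupC [ 0.466 -0.054  0.085]
stop [ 0.464 -0.244  0.117]
post [ 0.457 -0.302  0.14 ]
jar [ 0.646 -0.235  0.125]
r [0.552 0.3   0.02 ]
r [ 0.574 -0.103  0.02 ]
```

View pics/topz.png

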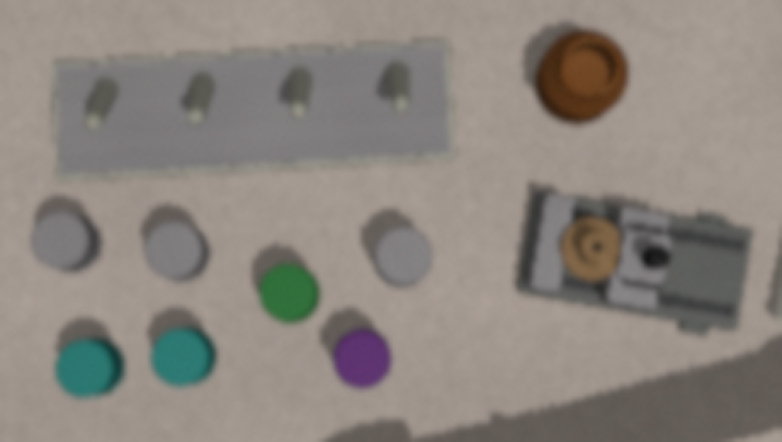

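The crop confirms it: steel cups at crop (62,238), (175,248) and (403,254), all plain grey. Green, purple and turquoise are clearly different and not meant. The vise is yawed about -10°. I'll move above it and look from the wrist.

```bash
python3 - <<'E'
from h import *
go((0.42,-0.28,0.32),(180,0,-10))
E
```

```text
shift [ 0.3302 -0.2678 -0.1245] turn [-0.0017  0.0005  0.4444]
```

```bash
python3 -m jog '[[0.0275,-0.0223,-0.0104,0,0,0,0.087],[0.0275,-0.0223,-0.0104,0,0,0,0.087],[0.0275,-0.0223,-0.0104,0,0,0,0.087],[0.0275,-0.0223,-0.0104,0,0,0,0.087],[0.0275,-0.0223,-0.0104,0,0,0,0.087],[0.0275,-0.0223,-0.0104,0,0,0,0.087],[0.0275,-0.0223,-0.0104,0,0,0,0.087],[0.0275,-0.0223,-0.0104,0,0,0,0.087],[0.0275,-0.0223,-0.0104,0,0,0,0.087],[0.0275,-0.0223,-0.0104,0,0,0,0.087],[0.0275,-0.0223,-0.0104,0,0,0,0.087],[0.0275,-0.0223,-0.0104,0,0,0,0.087]]'
python3 -m jog '[[0,0,0,0,0,0.11,0.087],[0,0,0,0,0,0.11,0.087],[0,0,0,0,0,0.11,0.087],[0,0,0,0,0,0.11,0.087],[0,0,0,0,0,0,0.087]]'
python3 -c "
from h import *
c,im=grab('wrist','w1.png'); print(pose()[0])
np.save('w1.npy',c,allow_pickle=True)
"
```

```text
time_s: 1.1
tool_pos: [0.4204, -0.2789, 0.3211]
tool_rot: [180.0, 0.0, 15.5]
force: [1.5, -1.3, -0.6]
grip_width: 0.0871
grasp_force: 0.0
time_s: 1.52
tool_pos: [0.4198, -0.2805, 0.3204]
tool_rot: [-180.0, 0.0, -9.9]
force: [-0.1, 0.1, -0.2]
grip_width: 0.0872
grasp_force: 0.0
[ 0.41977816 -0.28048469  0.32046734]
```

View pics/w1.png

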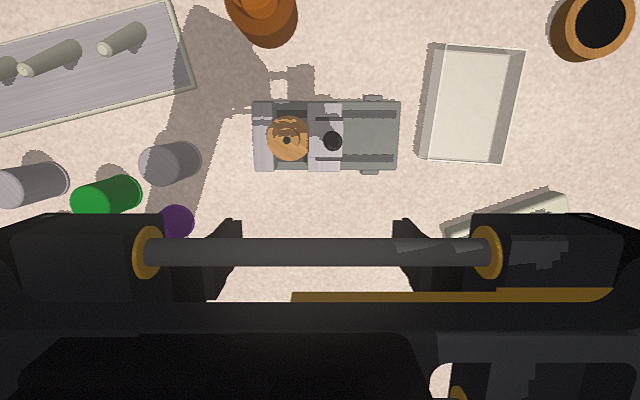

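Wrist view: the vise sits square to the tool, so its yaw is about -10°. The post top is at (333,141) and the stopper's hole at (286,140). The jar is partly in view at (262,10).

```bash
python3 - <<'E'
from h import *
c=np.load('w1.npy',allow_pickle=True).item(); im=cv2.imread('pics/w1.png')
print("dark",blobs(np.max(im[80:190,240:420],2)<50,10))
print("edge", [onz(c,p,.022).round(4) for p in [(253,102),(253,170),(400,101),(400,170)]])
p=onz(c,(333,141),.14); s=onz(c,(286,140),.117); print(p,s, np.linalg.norm((p-s)[:2]), np.degrees(np.arctan2((s-p)[0],(s-p)[1])))
t=env.get_calibration("top"); print([proj(t,q).round(1) for q in (p,s)])
E
```

```text
dark [([94.8, 52.5], [90, 51, 10, 5, 12])]
edge [array([ 0.5276, -0.1973,  0.022 ]), array([ 0.4223, -0.1733,  0.022 ]), array([ 0.4896, -0.4247,  0.022 ]), array([ 0.3806, -0.4133,  0.022 ])]
[ 0.45560734 -0.30645105  0.14      ] [ 0.46557217 -0.24735552  0.117     ] 0.05992978488334345 9.57131351574437
[array([403.4, 215.3]), array([384.8, 212.6])]
```

```bash
python3 - <<'E'
from h import *
go((0.4556,-0.3065,0.108),(180,0,-9.6))
E
```

```text
shift [0.0398 0.0197 0.2124] turn [-0.0002  0.0007 -0.0003]
```

```bash
python3 -m jog '[[0.020,0.010,0.025,0,0,0,0.046],[0.020,0.010,0.025,0,0,0,0.046],[0,0,0.03,0,0,0,0.046],[0,0,0.03,0,0,0,0.046],[0,0,0.03,0,0,0,0.046],[0,0,0.03,0,0,0,0.046],[0,0,0.022,0,0,0,0.046],[0,0,0.02,0,0,0,0.046],[0,0,0,0,0,0,0.046]]' 40
python3 -m jog '[[0,0,0,0,0,0,0.01],[0,0,0,0,0,0,0.01],[0,0,0,0,0,0,0.01],[0,0,0,0,0,0,0.01],[0,0,0,0,0,0,0.01],[0,0,0,0,0,0,0.01]]' 40
```

```text
time_s: 2.32
tool_pos: [0.4528, -0.3053, 0.1041]
tool_rot: [-179.8, 0.4, -9.6]
force: [-0.7, 0.3, -0.5]
grip_width: 0.0466
grasp_force: 0.0
time_s: 2.82
tool_pos: [0.457, -0.307, 0.1103]
tool_rot: [180.0, -0.1, -9.7]
force: [0.4, 1.7, 4.9]
grip_width: 0.0207
grasp_force: 40.0
```

```bash
python3 -m jog '[[0,0.006,0,0,0,0,0.01],[0,0.006,0,0,0,0,0.01],[0,0.006,0,0,0,0,0.01],[0,0.006,0,0,0,0,0.01],[0,0.006,0,0,0,0,0.01],[0,0.006,0,0,0,0,0.01],[0,0.006,0,0,0,0,0.01],[0,0.006,0,0,0,0,0.01],[0,0.006,0,0,0,0,0.01],[0,0,0,0,0,0,0.01],[0,0,0,0,0,0,0.01],[0,0,0,0,0,0,0.01]]' 40
python3 -c "
from h import *
c,im=grab('wrist','w2.png'); np.save('w2.npy',c,allow_pickle=True)
"
```

```text
time_s: 3.82
tool_pos: [0.4475, -0.3605, 0.1103]
tool_rot: [180.0, -0.1, -9.7]
force: [-0.2, 2.5, 6.8]
grip_width: 0.021
grasp_force: 40.0
```

View pics/w2.png

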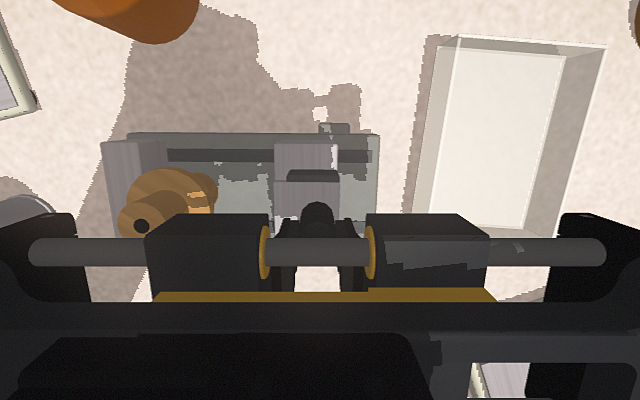

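The jaw went with the post, so the gap is about 0.104 m. The stopper still stands in place at (165,200). I'll release, lift and re-measure the stopper and the jar.

```bash
python3 -m jog '[[0,0,0,0,0,0,0.046],[0,0,0,0,0,0,0.046],[0,0,0,0,0,0,0.046],[0,0,0,0,0,0,0.046],[0,0,-0.03,0,0,0,0.046],[0,0,-0.04,0,0,0,0.046],[0,0,-0.04,0,0,0,0.046],[0,0,-0.04,0,0,0,0.046],[0,-0.037,-0.01,0,0,0,0.055],[0,-0.037,-0.01,0,0,0,0.055],[0,-0.037,-0.01,0,0,0,0.055],[0,0,0,0,0,0,0.055]]' 40
python3 -c "
from h import *
c,im=grab('wrist','w3.png'); np.save('w3.npy',c,allow_pickle=True)
c,im=grab('top','top3.png')
print(pose()[0])
"
```

```text
time_s: 4.87
tool_pos: [0.4694, -0.2422, 0.2919]
tool_rot: [-179.9, -0.3, -9.1]
force: [1.3, 0.7, 0.7]
grip_width: 0.0543
grasp_force: 0.0
[ 0.46637194 -0.24955449  0.28955469]
```

View pics/w3.png

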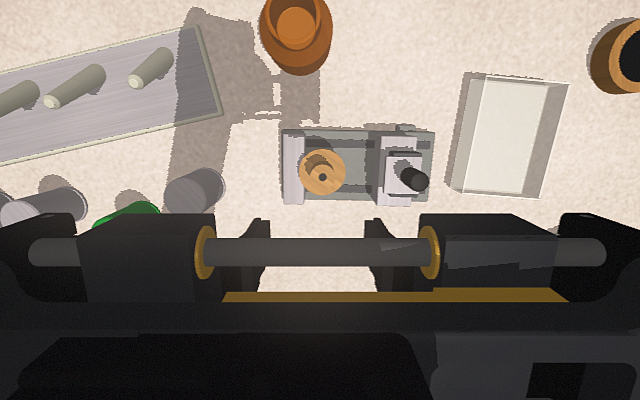

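Wrist view: the jaw is open, with the post at (415,182). The stopper's hole is at (322,177) and the jar's mouth at about (296,26).

```bash
python3 - <<'E'
from h import *
c=np.load('w3.npy',allow_pickle=True).item(); im=cv2.imread('pics/w3.png'); t=env.get_calibration("top"); it=cv2.imread('pics/top3.png')
print("dark",blobs(np.max(im[160:200,295:345],2)<60,4))
s=onz(c,(322,177),.117); print("stopper",s)
for z,x in ((.125,(296,26)),): print("jar rough",onz(c,x,z))
# jar: lit bore (brighter orange) in both views
for n,cc,I,(r0,r1,c0,c1) in (("w",c,im,(0,80,250,340)),("t",t,it,(140,185,360,405))):
    h=cv2.cvtColor(I,cv2.COLOR_BGR2HSV)[r0:r1,c0:c1]
    m=(h[...,1]>120)&((h[...,0]<16)|(h[...,0]>170))
    for b in blobs(m,30): print(n,"jar",b[0][0]+c0,b[0][1]+r0,b[1])
a=it[140:185,360:405]; cv2.imwrite("pics/jars.png",np.hstack([cv2.resize(a,(400,400),interpolation=2),cv2.resize(im[0:80,255:335],(400,400),interpolation=2)]))
go((s[0],s[1],.092),(180,0,-9.6))
E
```

```text
dark []
stopper [ 0.46542018 -0.24751168  0.117     ]
jar rough [ 0.63560705 -0.24521127  0.125     ]
w jar 296.5 33.8 [10, 0, 73, 76, 4556]
t jar 380.5 162.2 [8, 10, 26, 26, 509]
shift [-0.0015 -0.0022  0.1975] turn [ 0.0015 -0.0012  0.0011]
```

View pics/jars.png

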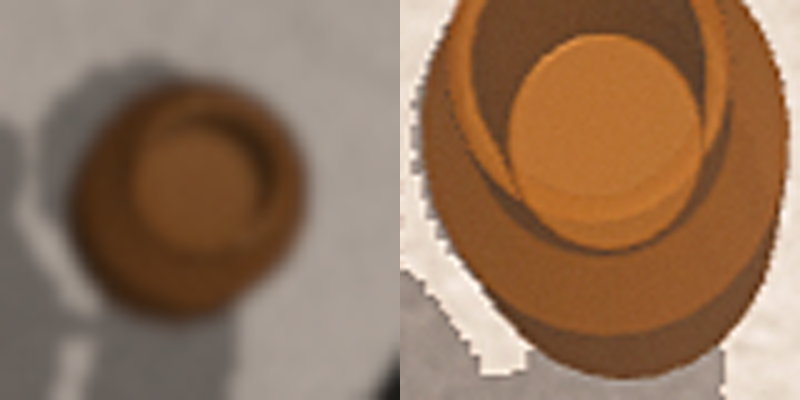

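```bash
python3 -m jog '[[-0.0015,-0.002,0.025,0,0,0,0.055],[0,0,0.03,0,0,0,0.055],[0,0,0.03,0,0,0,0.055],[0,0,0.03,0,0,0,0.055],[0,0,0.03,0,0,0,0.055],[0,0,0.03,0,0,0,0.055],[0,0,0.0225,0,0,0,0.055],[0,0,0,0,0,0,0.055],[0,0,0,0,0,0,0.055]]' 40
python3 -m jog '[[0,0,0,0,0,0,0.015],[0,0,0,0,0,0,0.015],[0,0,0,0,0,0,0.015],[0,0,0,0,0,0,0.015],[0,0,0,0,0,0,0.015],[0,0,0,0,0,0,0.015]]' 40
```

```text
time_s: 5.72
tool_pos: [0.4628, -0.2495, 0.0899]
tool_rot: [-179.9, 0.2, -9.9]
force: [0.6, -0.7, 0.9]
grip_width: 0.0549
grasp_force: 0.0
time_s: 6.22
tool_pos: [0.4648, -0.2489, 0.0919]
tool_rot: [180.0, -0.0, -9.7]
force: [0.2, 0.5, -0.8]
grip_width: 0.0228
grasp_force: 0.0
```

```bash
python3 -m jog '[[0,0,0,0,0,0,0.015],[0,0,0,0,0,0,0.015],[0,0,0,0,0,0,0.015],[0,0,0,0,0,0,0.015]]' 40
python3 -c "
from h import *
grab('wrist','w4.png')"
```

```text
time_s: 6.55
tool_pos: [0.4644, -0.2487, 0.0913]
tool_rot: [180.0, 0.0, -9.7]
force: [-0.9, 0.5, 0.1]
grip_width: 0.0155
grasp_force: 0.0
```

View pics/w4.png

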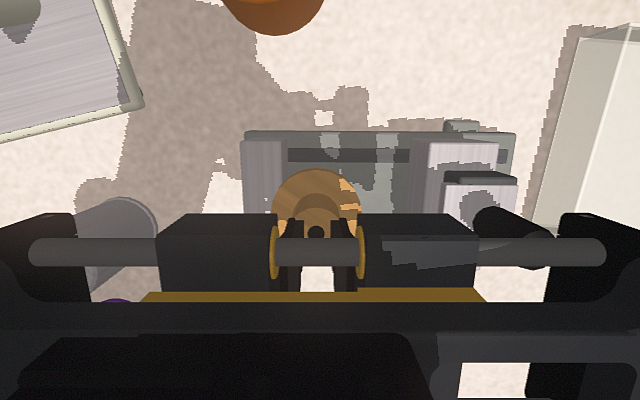

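The fingers closed behind the stopper, which sits ahead of them in tool +x with its hole at (316,232). I'll check where the TCP projects before mending this.

```bash
python3 - <<'E'
from h import *
t,r=pose(); c=env.get_calibration("wrist"); P=np.array(c["pose"])
print("tcp px",proj(c,t),"grip px",proj(c,t-r.apply([0,0,.0187])))
print("cam in tool", r.inv().apply(P[:3,3]-t), "\n",r.inv().as_matrix()@P[:3,:3])
print("hole", onz(c,(316,232),.117), "in tool", r.inv().apply(onz(c,(316,232),.117)-t))
print("width px at tcp of 15.5mm:", proj(c,t+r.apply([0,.008,0])),proj(c,t-r.apply([0,.008,0])))
E
python3 -c "
import cv2
im=cv2.imread('pics/w4.png');cv2.imwrite('pics/w4z.png',cv2.resize(im[160:310,240:400],None,fx=4,fy=4,interpolation=2))"
```

```text
tcp px [317.63566581 220.10375414] grip px [317.75160786 230.19169132]
cam in tool [ 0.06517995 -0.00079299 -0.18859442] 
 [[ 5.63970032e-04  9.70544373e-01  2.40921777e-01]
 [ 9.99999374e-01 -3.14607151e-04 -1.07349980e-03]
 [-9.66083471e-04  2.40922232e-01 -9.70543943e-01]]
hole [ 0.46621728 -0.24792631  0.117     ] in tool [ 0.00156133 -0.00105376 -0.02569528]
width px at tcp of 15.5mm: [329.59252891 220.10636473] [305.67776931 220.10114332]
```

View pics/w4z.png

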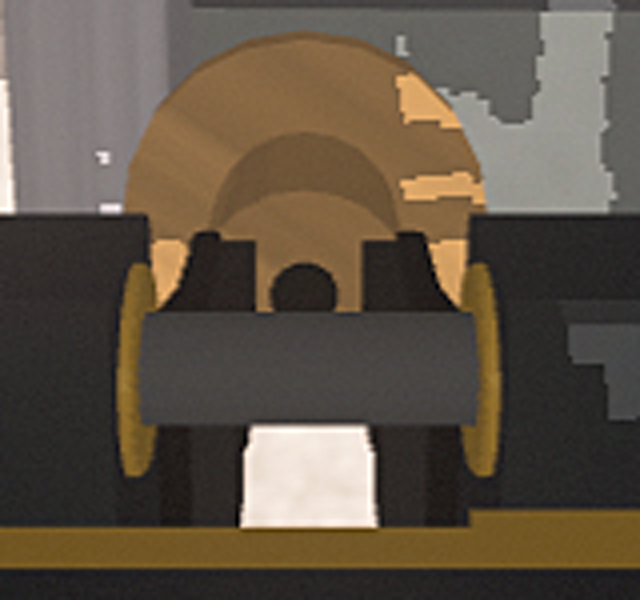

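The TCP projects to (318,220) and the hole lies on the grip line, yet nothing is between the fingers, so the tips may really be higher than reported. A side view from the scene camera will settle it.

```bash
python3 - <<'E'
from h import *
t,r=pose(); c,im=grab("scene")
q={"tcp":t,"grip":t-r.apply([0,0,.0187]),"stop":(.4655,-.2475,.117),"collar":(.4655,-.2475,.082)}
px={k:proj(c,v) for k,v in q.items()}; print(px)
x,y=np.round(px["tcp"]).astype(int); x0,y0=x-50,y-40
z=cv2.resize(im[y0:y0+75,x0:x0+100],None,fx=8,fy=8,interpolation=2)
for k,col in (("tcp",(0,0,255)),("stop",(0,255,0)),("collar",(255,0,0))): cv2.circle(z,tuple(int(v) for v in (px[k]+.5-[x0,y0])*8),4,col,-1)
cv2.imwrite("pics/s5.png",z)
w=env.get_calibration("wrist")
for h in (0,-.01,-.02,-.03): print(h,[proj(w,t+r.apply([.0095,s*.00775,h])).round(1) for s in(1,-1)])
E
```

```text
{'tcp': array([259.90356916, 227.55901396]), 'grip': array([259.59945206, 222.67006392]), 'stop': array([259.990716  , 220.77452325]), 'collar': array([260.55335787, 229.91559675])}
0 [array([329.4, 206.5]), array([305.9, 206.5])]
-0.01 [array([330., 211.]), array([305.4, 211. ])]
-0.02 [array([330.8, 216. ]), array([304.8, 216. ])]
-0.03 [array([331.6, 221.6]), array([304.1, 221.6])]
```

View pics/s5.png

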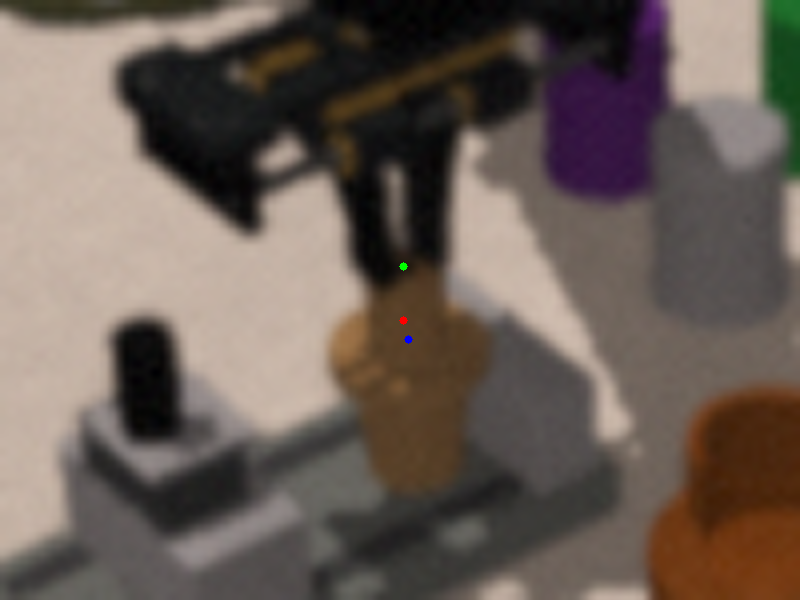

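The side view shows the shut fingertips at (403,265) in the crop, just above the stopper's top, while the reported TCP (red, at 403,320) is about 26 mm below them. So the real tips end about 26 mm short of the reported TCP. I'll allow for that: open, go about 25 mm lower and grip again.

```bash
python3 -m jog '[[0,0,-0.005,0,0,0,0.055],[0.001,0,0,0,0,0,0.055],[0,0,0,0,0,0,0.055],[0,0,0,0,0,0,0.055],[0,0,0,0,0,0,0.055],[0,0,0,0,0,0,0.055],[0,0,0,0,0,0,0.055],[0,0,0.01,0,0,0,0.055],[0,0,0.01,0,0,0,0.055],[0,0,0.01,0,0,0,0.055],[0,0,0,0,0,0,0.055]]' 40
python3 -m jog '[[0,0,0,0,0,0,0.015],[0,0,0,0,0,0,0.015],[0,0,0,0,0,0,0.015],[0,0,0,0,0,0,0.015],[0,0,0,0,0,0,0.015],[0,0,0,0,0,0,0.015]]' 40
```

```text
time_s: 7.57
tool_pos: [0.4634, -0.2478, 0.0632]
tool_rot: [-179.9, 0.3, -9.7]
force: [-0.9, 0.3, -0.4]
grip_width: 0.055
grasp_force: 0.0
time_s: 8.07
tool_pos: [0.4658, -0.249, 0.0668]
tool_rot: [180.0, -0.0, -9.8]
force: [1.1, 1.0, 0.4]
grip_width: 0.0309
grasp_force: 40.0
```

```bash
python3 -m jog '[[0,0,-0.02,0,0,0,0.015],[0,0,-0.035,0,0,0,0.015],[0,0,-0.035,0,0,0,0.015],[0,0,-0.035,0,0,0,0.015],[0,0,-0.035,0,0,0,0.015],[0,0,-0.02,0,0,0,0.015],[0.03,0,0,0,0,0,0.015],[0.03,0,0,0,0,0,0.015],[0,0,0,0,0,0,0.015],[0,0,0,0,0,0,0.015],[0,0,0,0,0,0,0.015]]' 40
python3 - <<'E'
from h import *
c,im=grab('wrist','w6.png'); np.save('w6.npy',c,allow_pickle=True)
print(pose()[0])
h=cv2.cvtColor(im,cv2.COLOR_BGR2HSV)
m=(h[...,1]>150)&((h[...,0]<14)|(h[...,0]>172)); m[215:]=0
for b in blobs(m,200): print(b)
E
```

```text
time_s: 8.98
tool_pos: [0.5239, -0.2588, 0.2456]
tool_rot: [-180.0, 0.1, -9.7]
force: [0.4, -1.0, -1.7]
grip_width: 0.031
grasp_force: 40.0
[ 0.52373018 -0.25896126  0.24595364]
([288.4, 69.8], [246, 25, 80, 88, 2887])
```

View pics/w6.png

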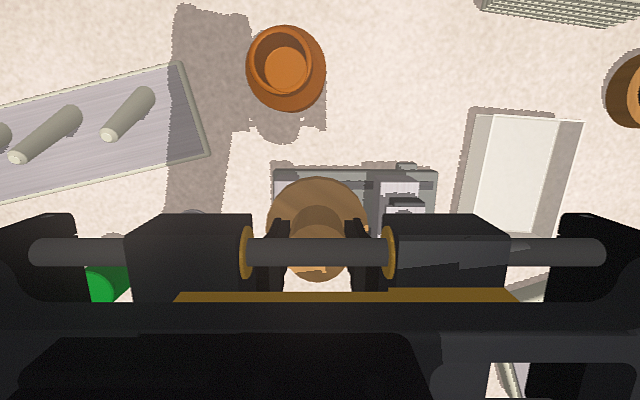

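The stopper is held upright and clear of the vise. The jar's mouth ring is at about (281,59), roughly x 249–312. I'll measure the ring edges precisely.

```bash
python3 - <<'E'
from h import *
c=np.load('w6.npy',allow_pickle=True).item(); im=cv2.imread('pics/w6.png')
print("row59",[(x,*im[59,x].tolist()) for x in range(242,332,2)])
print("col281",[(y,*im[y,281].tolist()) for y in range(20,118,2)])
for p in [(281,59),(283,59)]: print(onz(c,p,.125))
q=onz(c,(281,59),.125); print("62mm ring px:",[proj(c,q+d).round(1) for d in np.array([[.031,0,0],[-.031,0,0],[0,.031,0],[0,-.031,0]])])
E
```

```text
row59 [(242, 138, 149, 165), (244, 141, 150, 164), (246, 66, 93, 137), (248, 42, 77, 125), (250, 35, 94, 165), (252, 52, 115, 188), (254, 43, 78, 126), (256, 41, 69, 111), (258, 40, 70, 112), (260, 41, 71, 113), (262, 41, 74, 116), (264, 42, 71, 115), (266, 42, 97, 155), (268, 55, 121, 195), (270, 49, 116, 189), (272, 52, 118, 191), (274, 49, 117, 192), (276, 54, 119, 193), (278, 50, 116, 191), (280, 57, 121, 195), (282, 54, 118, 193), (284, 52, 118, 193), (286, 53, 117, 193), (288, 55, 119, 192), (290, 58, 120, 194), (292, 53, 118, 192), (294, 57, 119, 194), (296, 54, 117, 187), (298, 56, 120, 190), (300, 56, 120, 191), (302, 61, 122, 194), (304, 48, 97, 161), (306, 46, 87, 142), (308, 51, 111, 184), (310, 55, 117, 192), (312, 48, 89, 146), (314, 50, 93, 152), (316, 47, 92, 151), (318, 56, 100, 160), (320, 56, 100, 161), (322, 58, 100, 160), (324, 61, 104, 159), (326, 229, 236, 246), (328, 214, 227, 240), (330, 211, 224, 238)]
col281 [(20, 208, 221, 235), (22, 213, 226, 239), (24, 233, 244, 251), (26, 46, 86, 145), (28, 52, 104, 175), (30, 57, 113, 185), (32, 48, 82, 133), (34, 50, 
[... 309 characters left out ...]
50, 118, 192), (68, 53, 118, 192), (70, 51, 116, 191), (72, 50, 117, 190), (74, 54, 119, 192), (76, 49, 115, 192), (78, 52, 118, 193), (80, 51, 118, 190), (82, 51, 119, 192), (84, 49, 117, 191), (86, 55, 119, 193), (88, 49, 109, 181), (90, 47, 119, 196), (92, 48, 106, 171), (94, 37, 79, 134), (96, 44, 70, 109), (98, 42, 90, 150), (100, 43, 89, 150), (102, 44, 88, 149), (104, 41, 90, 149), (106, 44, 89, 149), (108, 48, 92, 151), (110, 36, 77, 133), (112, 147, 155, 169), (114, 134, 146, 160), (116, 136, 148, 164)]
[ 0.64983871 -0.24483749  0.125     ]
[ 0.64951412 -0.24673657  0.125     ]
62mm ring px: [array([274.5,  23.8]), array([287.2,  92.4]), array([249.6,  64.8]), array([312.7,  53.1])]
```

```bash
python3 - <<'E'
from h import *
go((0.6503,-.2455,.20),(180,0,-9.7))
E
```

```text
shift [ 0.1225 -0.0347  0.0458] turn [ 0.0001  0.0014 -0.0011]
```

```bash
python3 -m jog '[[0.02,-0.0057,0,0,0,0,0.015],[0.03,-0.0085,0,0,0,0,0.015],[0.03,-0.0085,0,0,0,0,0.015],[0.025,-0.007,0.0058,0,0,0,0.015],[0.0175,-0.005,0.02,0,0,0,0.015],[0,0,0.02,0,0,0,0.015],[0,0,0,0,0,0,0.015],[0,0,0,0,0,0,0.015],[0,0,0,0,0,0,0.015]]' 40
python3 - <<'E'
from h import *
go((0.6503,-.2455,.12),(180,0,-9.7))
c,im=grab('wrist','w7.png')
h=cv2.cvtColor(im,cv2.COLOR_BGR2HSV)
m=(h[...,1]>150)&((h[...,0]<14)|(h[...,0]>172)); m[215:]=0
print(blobs(m,200), [proj(c,(.650+a,-.244+b,.05)).round() for a,b in((.046,0),(0,.046),(0,-.046))])
E
```

```text
time_s: 9.78
tool_pos: [0.6507, -0.2465, 0.2021]
tool_rot: [179.9, -0.1, -9.8]
force: [-0.2, 0.1, -2.1]
grip_width: 0.0315
grasp_force: 40.0
shift [-0.0007 -0.001   0.0821] turn [ 0.0013 -0.0012 -0.0021]
[([314.5, 162.1], [274, 142, 83, 54, 1579])] [array([308., 139.]), array([276., 185.]), array([354., 172.])]
```

Jar has not moved (mask edges match the prediction). Lower into the neck.

```bash
python3 -m jog '[[-0.0007,-0.0007,0.01,0,0,0,0.015],[0,0,0.012,0,0,0,0.015],[0,0,0.012,0,0,0,0.015],[0,0,0.012,0,0,0,0.015],[0,0,0.008,0,0,0,0.015],[0,0,0.008,0,0,0,0.015],[0,0,0.008,0,0,0,0.015],[0,0,0.005,0,0,0,0.015],[0,0,0.004,0,0,0,0.015],[0,0,0,0,0,0,0.015],[0,0,0,0,0,0,0.015],[0,0,0,0,0,0,0.015]]' 40
```

```text
time_s: 10.83
tool_pos: [0.651, -0.2448, 0.1221]
tool_rot: [180.0, -0.0, -9.7]
force: [0.3, 0.6, -0.2]
grip_width: 0.0314
grasp_force: 40.0
```

```bash
python3 -m jog '[[0,0,0.002,0,0,0,0.015],[0,0,0.001,0,0,0,0.015],[0,0,0,0,0,0,0.015],[0,0,0,0,0,0,0.015]]' 40
python3 -m jog '[[0,0,0,0,0,0,0.03],[0,0,0,0,0,0,0.036],[0,0,0,0,0,0,0.042],[0,0,0,0,0,0,0.05],[0,0,0,0,0,0,0.055],[0,0,0,0,0,0,0.055],[0,0,-0.02,0,0,0,0.055],[0,0,-0.03,0,0,0,0.055],[0,0,-0.04,0,0,0,0.055],[0,0,-0.04,0,0,0,0.055],[-0.03,0,-0.01,0,0,0,0.055],[-0.03,0,0,0,0,0,0.055]]' 40
python3 -m jog '[[-0.03,0,0,0,0,0,0.055],[-0.03,0,0,0,0,0,0.055],[0,0,0,0,0,0,0.055],[0,0,0,0,0,0,0.055],[0,0,0,0,0,0,0.055]]' 40
python3 - <<'E'
from h import *
c,im=grab('wrist','w8.png'); np.save('w8.npy',c,allow_pickle=True); print(pose()[0])
h=cv2.cvtColor(im,cv2.COLOR_BGR2HSV)
m=((h[...,1]>100)&(h[...,0]<25)); m[212:]=0
print(blobs(m,100))
q=np.array([.650,-.244]); 
print("pred collar top", [proj(c,(*(q+d),.135)).round(1) for d in ((0,0),(.032,0),(-.032,0),(0,.032),(0,-.032))]," grip top",proj(c,(*q,.17)))
E
```

```text
time_s: 11.17
tool_pos: [0.651, -0.2447, 0.1199]
tool_rot: [180.0, -0.1, -9.7]
force: [-1.9, 1.1, 6.1]
grip_width: 0.0313
grasp_force: 40.0
time_s: 12.17
tool_pos: [0.5943, -0.2344, 0.2629]
tool_rot: [180.0, -0.5, -9.7]
force: [-0.5, 0.4, 0.8]
grip_width: 0.055
grasp_force: 0.0
time_s: 12.58
tool_pos: [0.5331, -0.2247, 0.2589]
tool_rot: [180.0, -0.1, -9.8]
force: [0.4, 0.3, -0.3]
grip_width: 0.0551
grasp_force: 0.0
[ 0.53339897 -0.22461842  0.25868855]
[([316.1, 72.3], [278, 28, 77, 88, 5084]), ([631.3, 100.0], [620, 67, 20, 63, 901])]
pred collar top [array([316.4,  63.8]), array([310.7,  28.2]), array([321.8,  97.6]), array([284.3,  69.7]), array([348.8,  57.8])]  grip top [316.40232034  56.32217738]
```

View pics/w8.png

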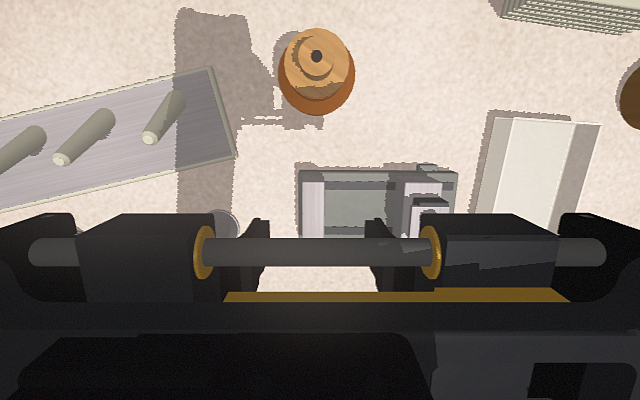

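The stopper is home: the hole at (317,57) matches the predicted (316,56) and the collar hides the rim. Now I'll shut the vise, with the post at about (0.4465,-0.360).

```bash
python3 - <<'E'
from h import *
go((0.4465,-.3605,.078),(180,0,-9.7))
E
```

```text
shift [-0.0629  0.1486  0.1806] turn [-0.0001 -0.0011 -0.0007]
```

```bash
python3 -m jog '[[-0.013,0.03,0,0,0,0,0.05],[-0.0126,0.03,0,0,0,0,0.05],[-0.0126,0.03,0,0,0,0,0.05],[-0.0126,0.03,0,0,0,0,0.05],[-0.0121,0.0286,0.01,0,0,0,0.05],[0,0,0.03,0,0,0,0.05],[0,0,0.03,0,0,0,0.05],[0,0,0.03,0,0,0,0.05],[0,0,0.03,0,0,0,0.05],[0,0,0.03,0,0,0,0.05],[0,0,0.02,0,0,0,0.05],[0,0,0,0,0,0,0.05]]' 40
python3 -m jog '[[0,0,0,0,0,0,0.015],[0,0,0,0,0,0,0.015],[0,0,0,0,0,0,0.015],[0,0,0,0,0,0,0.015],[0,0,0,0,0,0,0.015],[0,0,0,0,0,0,0.015]]' 40
```

```text
time_s: 13.63
tool_pos: [0.4433, -0.3579, 0.073]
tool_rot: [-179.7, 0.4, -9.7]
force: [-1.2, -0.1, -0.1]
grip_width: 0.05
grasp_force: 0.0
time_s: 14.13
tool_pos: [0.4462, -0.3606, 0.08]
tool_rot: [179.9, -0.1, -9.7]
force: [0.7, 1.2, 3.6]
grip_width: 0.0233
grasp_force: 40.0
```

```bash
python3 -m jog '[[0,-0.009,0,0,0,0,0.015],[0,-0.009,0,0,0,0,0.015],[0,-0.009,0,0,0,0,0.015],[0,-0.009,0,0,0,0,0.015],[0,-0.009,0,0,0,0,0.015],[0,-0.009,0,0,0,0,0.015],[0,-0.009,0,0,0,0,0.015],[0,-0.009,0,0,0,0,0.015],[0,-0.009,0,0,0,0,0.015],[0,-0.009,0,0,0,0,0.015],[0,-0.006,0,0,0,0,0.015],[0,0,0,0,0,0,0.015]]' 40
python3 -m jog '[[0,-0.003,0,0,0,0,0.015],[0,0,0,0,0,0,0.015],[0,0,0,0,0,0,0.015]]' 40
python3 -m jog '[[0,-0.003,0,0,0,0,0.015],[0,0,0,0,0,0,0.015],[0,0,0,0,0,0,0.015]]' 40
```

```text
time_s: 15.13
tool_pos: [0.463, -0.2664, 0.08]
tool_rot: [179.8, -0.2, -9.7]
force: [1.3, -1.7, 2.5]
grip_width: 0.0229
grasp_force: 40.0
time_s: 15.38
tool_pos: [0.4633, -0.2646, 0.08]
tool_rot: [179.9, -0.2, -9.8]
force: [1.9, -5.7, 6.0]
grip_width: 0.0228
grasp_force: 40.0
time_s: 15.63
tool_pos: [0.4639, -0.2615, 0.08]
tool_rot: [179.9, -0.2, -9.8]
force: [1.8, -4.6, 4.7]
grip_width: 0.0232
grasp_force: 40.0
```

The vise is shut to about 3 mm. Release, lift, and move to a spot from which all the cups and pegs are in view, with yaw at 3° to match the rack.

```bash
python3 -m jog '[[0,-0.001,0,0,0,0,0.05],[0,0,0,0,0,0,0.05],[0,0,0,0,0,0,0.05],[0,0,0,0,0,0,0.05],[0,0,-0.03,0,0,0,0.05],[0,0,-0.04,0,0,0,0.05],[0,0,-0.04,0,0,0,0.05],[0,0,-0.04,0,0,0,0.05],[0,0,-0.04,0,0,0,0.08],[0,0,-0.03,0,0,-0.11,0.08],[0,0,0,0,0,-0.11,0.08],[0,0,0,0,0,0,0.08]]' 40
python3 -m jog '[[0,-0.036,-0.001,0,0,0,0.08],[-0.004,-0.036,-0.001,0,0,0,0.08],[-0.004,-0.036,-0.001,0,0,0,0.08],[-0.004,-0.036,-0.001,0,0,0,0.08],[-0.004,-0.036,-0.001,0,0,0,0.08],[-0.004,-0.036,0,0,0,0,0.08],[-0.004,-0.036,0,0,0,0,0.08],[-0.004,-0.036,0,0,0,0,0.08],[0,-0.036,0,0,0,0,0.08],[0,-0.036,0,0,0,0,0.08],[0,0,0,0,0,0,0.08],[0,0,0,0,0,0,0.08]]' 40
python3 - <<'E'
from h import *
c,im=grab('wrist','w9.png'); np.save('w9.npy',c,allow_pickle=True)
grab('top','top9.png'); o=env.get_obs(); print(o["tool_pos"],o["tool_rot"])
E
```

```text
time_s: 16.63
tool_pos: [0.4634, -0.2583, 0.3002]
tool_rot: [179.9, -0.1, 3.1]
force: [-0.6, 0.2, -0.4]
grip_width: 0.0688
grasp_force: 0.0
time_s: 17.63
tool_pos: [0.4153, 0.1014, 0.3021]
tool_rot: [180.0, 0.2, 3.0]
force: [0.2, -1.1, -0.1]
grip_width: 0.0797
grasp_force: 0.0
[0.41605441 0.09844953 0.3022416 ] [1.79990247e+02 1.55464773e-01 2.70583221e+00]
```

View pics/w9.png

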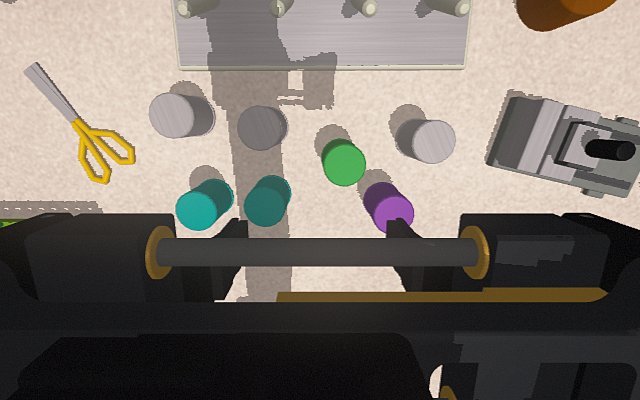

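Wrist view: the vise is shut. The grey cup tops are A (172,115), B (261,128) and C (433,142). The peg tips are at about (182,9), (277,9), (370,9) and (463,8), and the rack's front edge is parallel to the tool y axis, so the rack yaw is about 2.7°. Cast these.

```bash
python3 - <<'E'
from h import *
c=np.load('w9.npy',allow_pickle=True).item(); im=cv2.imread('pics/w9.png')
t=env.get_calibration("top")
for n,p,z in [("A",(172,115),.085),("B",(261,128),.085),("C",(433,142),.085)]+[("tip",q,.1242) for q in ((182,9),(277,9),(370,9),(463,8))]+[("edge",(179,68),.02),("edge",(466,66),.02)]:
    w=onz(c,p,z); print(n,w.round(4),"top px",proj(t,w).round(1))
g=cv2.GaussianBlur(cv2.cvtColor(im,cv2.COLOR_BGR2GRAY),(5,5),0)
for n,(x,y) in (("A",(172,115)),("B",(261,128)),("C",(433,142))):
    s=g[y-32:y+32,x-34:x+34]
    cs=cv2.HoughCircles(s,cv2.HOUGH_GRADIENT,1,30,param1=60,param2=8,minRadius=20,maxRadius=25)
    print(n,None if cs is None else (cs[0][:2]+[x-34,y-32,0]).round(1).tolist())
# scene-view check of peg tips/cups
E
```

```text
A [0.4758 0.2961 0.085 ] top px [227.5 210.1]
B [0.4652 0.1788 0.085 ] top px [261.1 213.2]
C [ 0.459  -0.0531  0.085 ] top px [327.7 215. ]
tip [0.5901 0.2593 0.1242] top px [236.7 176.2]
tip [0.5957 0.155  0.1242] top px [267.1 174.6]
tip [0.6011 0.0529 0.1242] top px [296.9 173. ]
tip [ 0.6075 -0.0491  0.1242] top px [326.7 171.1]
edge [0.5429 0.3118 0.02  ] top px [226.6 192.6]
edge [ 0.5681 -0.1108  0.02  ] top px [343.2 185.6]
A [[172.5, 112.5, 24.4]]
B [[257.5, 125.5, 21.0]]
C [[434.5, 140.5, 21.1]]
```

```bash
cat >> h.py <<'E'
TIP={1:(.5901,.2593,.1242),2:(.5957,.155,.1242),3:(.6011,.0529,.1242),4:(.6075,-.0491,.1242)}
U=np.array([-np.sin(np.radians(25))*np.cos(.053),-np.sin(np.radians(25))*np.sin(.053),np.cos(np.radians(25))])
def peg(k,h=.035):
    """shift/turn to the tilted pose above peg k, TCP h past the tip along the peg"""
    r=R.from_euler("xyz",[180,0,3],degrees=True)*R.from_rotvec([0,np.radians(25),0])
    p=np.array(TIP[k])+h*U; print("target",p.round(4)); go(p,r.as_euler("xyz",degrees=True))
E
python3 -c "
from h import *
go((.46,-.0525,.015),(180,0,3))"
```

```text
shift [0.0375 0.1528 0.2872] turn [ 0.0002  0.0027 -0.0051]
```

```bash
python3 -m jog '[[0.0075,0.0306,0,0,0,-0.005,0.08],[0.0075,0.0306,0,0,0,0,0.08],[0.0075,0.0306,0,0,0,0,0.08],[0.0075,0.0306,0,0,0,0,0.08],[0.0075,0.0304,0.01,0,0,0,0.08],[0,0,0.035,0,0,0,0.08],[0,0,0.04,0,0,0,0.08],[0,0,0.04,0,0,0,0.08],[0,0,0.04,0,0,0,0.08],[0,0,0.04,0,0,0,0.08],[0,0,0.035,0,0,0,0.08],[0,0,0,0,0,0,0.08]]' 40
python3 -m jog '[[0,0,0.018,0,0,0,0.08],[0,0,0.015,0,0,0,0.08],[0,0,0.014,0,0,0,0.08],[0,0,0,0,0,0,0.08],[0,0,0,0,0,0,0.04],[0,0,0,0,0,0,0.04],[0,0,0,0,0,0,0.04],[0,0,0,0,0,0,0.04],[0,0,0,0,0,0,0.04],[0,0,0,0,0,0,0.04]]' 40
```

```text
time_s: 18.73
tool_pos: [0.4552, -0.0518, 0.0562]
tool_rot: [-179.7, 0.8, 2.9]
force: [-1.3, 0.8, -0.4]
grip_width: 0.08
grasp_force: 0.0
time_s: 19.57
tool_pos: [0.4636, -0.052, 0.0179]
tool_rot: [179.9, -0.1, 3.1]
force: [-1.1, -1.8, 6.3]
grip_width: 0.0607
grasp_force: 40.0
```

```bash
python3 -m jog '[[0,0,-0.02,0,0,0,0.04],[0,0,-0.035,0,0,0,0.04],[0,0,-0.04,0,0,0,0.04],[0,0,-0.04,0,0,0,0.04],[0,0,-0.04,0,0,0,0.04],[0,0,-0.025,0,0,0,0.04],[0,0,0,0,0.109,0,0.04],[0,0,0,0,0.109,0,0.04],[0,0,0,0,0.109,0,0.04],[0,0,0,0,0.109,0,0.04],[0,0,0,0,0,0,0.04],[0,0,0,0,0,0,0.04]]' 40; python3 -c "
from h import *
peg(4)"
```

```text
time_s: 20.57
tool_pos: [0.4683, -0.0534, 0.2172]
tool_rot: [179.6, -15.4, 3.3]
force: [-0.4, 0.7, -1.0]
grip_width: 0.0607
grasp_force: 39.9
target [ 0.5927 -0.0499  0.1559]
shift [0.1036 0.0031 0.0921] turn [0.0044 0.1674 0.0057]
```

```bash
python3 -m jog '[[0.025,0.001,0,0,0,0,0.04],[0.026,0.001,0,0,0,0,0.04],[0.026,0.001,0,0,0,0,0.04],[0.026,0,0,0,0,0,0.04],[0,0,0,0,0.085,0,0.04],[0,0,0,0,0.085,0,0.04],[0,0,0,0,0,0,0.04],[0,0,0,0,0,0,0.04]]' 40; python3 -c "
from h import *
peg(4); print(env.get_obs()['qpos'].round(1))"
```

```text
time_s: 21.23
tool_pos: [0.5667, -0.0541, 0.2441]
tool_rot: [179.5, -25.0, 3.1]
force: [0.1, -0.1, 0.1]
grip_width: 0.0606
grasp_force: 39.9
target [ 0.5927 -0.0499  0.1559]
shift [-0.0136 -0.0036  0.091 ] turn [ 0.008  -0.0004  0.0011]
[ 28.2 -12.2 -20.1 113.3 -10.1  53.7 -75.2]
```

```bash
python3 -m jog '[[-0.0136,-0.0036,0,0.008,0,0,0.04],[0,0,0.03,0,0,0,0.04],[0,0,0.03,0,0,0,0.04],[0,0,0.03,0,0,0,0.04],[0,0,0,0,0,0,0.04],[0,0,0,0,0,0,0.04],[0,0,0,0,0,0,0.04]]' 40; python3 -c "
from h import *
peg(4,-.063)"
```

```text
time_s: 21.82
tool_pos: [0.5953, -0.0486, 0.16]
tool_rot: [180.0, -25.3, 3.2]
force: [0.5, -0.4, -0.6]
grip_width: 0.0602
grasp_force: 39.9
target [ 0.6341 -0.0477  0.0671]
shift [-0.0047  0.0012  0.1006] turn [-0.0007 -0.0058  0.0026]
```

```bash
python3 -m jog '[[-0.0047,0.001,0.01,0,0,0,0.04],[0,0,0.015,0,0,0,0.04],[0,0,0.015,0,0,0,0.04],[0,0,0.015,0,0,0,0.04],[0,0,0.015,0,0,0,0.04],[0,0,0.015,0,0,0,0.04],[0,0,0,0,0,0,0.04],[0,0,0,0,0,0,0.04]]' 40; python3 -m jog '[[0,0,0.006,0,0,0,0.04],[0,0,0.004,0,0,0,0.04],[0,0,0,0,0,0,0.04],[0,0,0,0,0,0,0.04]]' 40;  python3 -m jog '[[0,0,0.003,0,0,0,0.04],[0,0,0.0,0,0,0,0.04],[0,0,0,0,0,0,0.04]]' 40
```

```text
time_s: 22.48
tool_pos: [0.6256, -0.0478, 0.0789]
tool_rot: [180.0, -25.2, 3.2]
force: [-0.1, 0.9, -1.1]
grip_width: 0.0604
grasp_force: 39.9
time_s: 22.82
tool_pos: [0.6299, -0.0476, 0.0699]
tool_rot: [180.0, -25.2, 3.2]
force: [-0.4, 0.3, -0.8]
grip_width: 0.0602
grasp_force: 39.9
time_s: 23.07
tool_pos: [0.6312, -0.0474, 0.0669]
tool_rot: [180.0, -25.2, 3.2]
force: [0.2, -0.6, -1.5]
grip_width: 0.0603
grasp_force: 39.9
```

```bash
python3 -m jog '[[0,0,0.002,0,0,0,0.04],[0,0,0.002,0,0,0,0.04],[0,0,0,0,0,0,0.04],[0,0,0,0,0,0,0.04]]' 40; python3 -m jog '[[0,0,0,0,0,0,0.06],[0,0,0,0,0,0,0.066],[0,0,0,0,0,0,0.072],[0,0,0,0,0,0,0.08],[0,0,0,0,0,0,0.08],[0,0,0,0,0,0,0.08],[0,0,-0.02,0,0,0,0.08],[0,0,-0.03,0,0,0,0.08],[0,0,-0.04,0,0,0,0.08],[0,0,-0.04,0,0,0,0.08],[0,0,-0.02,0,0,0,0.08],[0,0,0,0,0,0,0.08]]' 40; python3 - <<'E'
from h import *
o=env.get_obs(); go((.466,.18,.24),(180,0,3))
c,im=grab('scene','s10.png'); u=proj(c,TIP[4]); print("tip4",u,"cup end pred",proj(c,np.array(TIP[4])+.004*U))
w,iw=grab('wrist','w10.png'); print(proj(w,TIP[4]),proj(w,np.array(TIP[4])+.004*U)); np.save('w10.npy',w,allow_pickle=True)
E
```

```text
time_s: 23.4
tool_pos: [0.6331, -0.0475, 0.0643]
tool_rot: [180.0, -25.2, 3.2]
force: [-5.5, 0.1, 7.5]
grip_width: 0.0606
grasp_force: 40.0
time_s: 24.4
tool_pos: [0.5712, -0.0518, 0.2055]
tool_rot: [179.8, -25.7, 3.2]
force: [0.3, -0.4, 0.1]
grip_width: 0.0803
grasp_force: 0.0
shift [-0.068 -0.237 -0.072] turn [ 0.0033 -0.4492  0.0025]
tip4 [335.039028   208.63569916] cup end pred [334.65188539 207.52225349]
[316.83115477 190.51277567] [316.84305555 191.460873  ]
```

The peg contact was felt (about 9 N along the peg) and the cup is released. Next is cup B.

```bash
python3 -m jog '[[-0.03,0,-0.01,0,-0.112,0,0.08],[-0.03,0,-0.01,0,-0.112,0,0.08],[-0.02,-0.02,0,0,-0.112,0,0.08],[-0.01,-0.03,0,0,-0.112,0,0.08],[0,-0.036,0,0,0,0,0.08],[0,-0.036,0,0,0,0,0.08],[0,-0.036,0,0,0,0,0.08],[0,-0.036,0,0,0,0,0.08],[0,-0.036,0,0,0,0,0.08],[0,0,0,0,0,0,0.08],[0,0,0,0,0,0,0.08],[0,0,0,0,0,0,0.08]]' 40; python3 - <<'E'
from h import *
w,iw=grab('wrist','w11.png'); np.save('w11.npy',w,allow_pickle=True)
print("B pred px",proj(w,(.467,.18,.085)))
go((.467,.18,.018),(180,0,3))
E
```

```text
time_s: 25.5
tool_pos: [0.4635, 0.1732, 0.188]
tool_rot: [180.0, 0.7, 3.2]
force: [-0.2, -0.9, -0.7]
grip_width: 0.0799
grasp_force: 0.0
B pred px [310.66754842 181.73669374]
shift [ 0.0054 -0.0075  0.1702] turn [0.0005 0.0109 0.0015]
```

```bash
python3 - <<'E'
from h import *
c=np.load('w11.npy',allow_pickle=True).item(); im=cv2.imread('pics/w11.png')
g=cv2.GaussianBlur(cv2.cvtColor(im,cv2.COLOR_BGR2GRAY),(5,5),0)
r=np.linalg.norm(proj(c,(.467,.21,.085))-proj(c,(.467,.18,.085))); print("r",r)
cs=cv2.HoughCircles(g[110:215,220:400],cv2.HOUGH_GRADIENT,1,20,param1=50,param2=8,minRadius=int(r-4),maxRadius=int(r+4))
for k in cs[0][:4]: print((k+[220,110,0]).round(1), onz(c,(k[0]+220,k[1]+110),.085).round(4))
print("row180",[int(v) for v in g[180,240:380:3]])
E
```

```text
r 30.013968642908157
[308.5 183.5  28.8] [0.4651 0.1821 0.085 ]
[394.5 196.5  31.6] [0.4564 0.0943 0.085 ]
row180 [224, 223, 222, 219, 223, 221, 220, 222, 206, 141, 143, 142, 144, 132, 115, 117, 118, 118, 117, 118, 117, 115, 116, 117, 119, 116, 117, 119, 118, 118, 120, 119, 135, 216, 220, 222, 221, 220, 216, 219, 218, 216, 223, 174, 146, 147, 147]
```

Confirmed at (0.466, 0.181).

```bash
python3 -m jog '[[0.004,-0.008,0.01,0,0.01,0,0.08],[0,0,0.03,0,0,0,0.08],[0,0,0.035,0,0,0,0.08],[0,0,0.035,0,0,0,0.08],[0,0,0.03,0,0,0,0.08],[0,0,0.018,0,0,0,0.08],[0,0,0.012,0,0,0,0.08],[0,0,0,0,0,0,0.08],[0,0,0,0,0,0,0.08]]' 40
python3 -m jog '[[0,0,0,0,0,0,0.04],[0,0,0,0,0,0,0.04],[0,0,0,0,0,0,0.04],[0,0,0,0,0,0,0.04],[0,0,0,0,0,0,0.04],[0,0,0,0,0,0,0.04]]' 40
```

```text
time_s: 26.3
tool_pos: [0.468, 0.1812, 0.0197]
tool_rot: [180.0, -0.1, 3.1]
force: [0.5, -0.6, 0.6]
grip_width: 0.0801
grasp_force: 0.0
time_s: 26.8
tool_pos: [0.4686, 0.182, 0.0207]
tool_rot: [180.0, -0.2, 3.2]
force: [-0.5, -0.7, 5.1]
grip_width: 0.0597
grasp_force: 39.9
```

```bash
python3 -m jog '[[0,0,-0.02,0,0,0,0.04],[0,0,-0.035,0,0,0,0.04],[0,0,-0.04,0,0,0,0.04],[0,0,-0.04,0,0,0,0.04],[0,0,-0.04,0,0,0,0.04],[0,0,-0.035,0,0,0,0.04],[0.03,0.008,0,0,0,0,0.04],[0.035,0.008,0,0,0,0,0.04],[0.035,0.008,0,0,0,0,0.04],[0,0,0,0,0.109,0,0.04],[0,0,0,0,0.109,0,0.04],[0,0,0,0,0.109,0,0.04]]' 40; python3 -m jog '[[0,0,0,0,0.109,0,0.04],[0,0,0,0,0,0,0.04],[0,0,0,0,0,0,0.04]]' 40; python3 -c "
from h import *
peg(2)"
```

```text
time_s: 27.8
tool_pos: [0.5699, 0.164, 0.2255]
tool_rot: [-179.6, -18.6, 3.0]
force: [-1.1, 2.6, -0.4]
grip_width: 0.0595
grasp_force: 39.9
time_s: 28.05
tool_pos: [0.5659, 0.1625, 0.2281]
tool_rot: [179.8, -24.9, 3.2]
force: [1.1, -0.1, -1.2]
grip_width: 0.0593
grasp_force: 39.9
target [0.5809 0.1542 0.1559]
shift [-0.0172  0.0089  0.0716] turn [0.002  0.0019 0.0038]
```

```bash
python3 -m jog '[[-0.0172,0.0089,0,0,0,0,0.04],[0,0,0.025,0,0,0,0.04],[0,0,0.025,0,0,0,0.04],[0,0,0.015,0,0,0,0.04],[0,0,0,0,0,0,0.04],[0,0,0,0,0,0,0.04],[0,0,0,0,0,0,0.04]]' 40; python3 -c "
from h import *
peg(2,-.06); print(env.get_obs()['grip_width'])"
```

```text
time_s: 28.63
tool_pos: [0.5823, 0.1558, 0.1653]
tool_rot: [-179.9, -25.1, 3.1]
force: [-0.5, -0.9, -1.2]
grip_width: 0.06
grasp_force: 39.9
target [0.621  0.1563 0.0698]
shift [-0.0055  0.0018  0.1028] turn [-0.0023 -0.0024  0.0019]
0.059982255775726905
```

```bash
python3 -m jog '[[-0.0055,0.0018,0.01,0,0,0,0.04],[0,0,0.015,0,0,0,0.04],[0,0,0.015,0,0,0,0.04],[0,0,0.015,0,0,0,0.04],[0,0,0.015,0,0,0,0.04],[0,0,0.015,0,0,0,0.04],[0,0,0.01,0,0,0,0.04],[0,0,0,0,0,0,0.04],[0,0,0,0,0,0,0.04]]' 40; python3 -m jog '[[0,0,0.004,0,0,0,0.04],[0,0,0.004,0,0,0,0.04],[0,0,0,0,0,0,0.04],[0,0,0,0,0,0,0.04]]' 40;  python3 -m jog '[[0,0,0.003,0,0,0,0.04],[0,0,0.0,0,0,0,0.04],[0,0,0,0,0,0,0.04]]' 40
```

```text
time_s: 29.38
tool_pos: [0.6162, 0.1553, 0.0752]
tool_rot: [-180.0, -25.0, 3.2]
force: [0.1, -0.1, -1.0]
grip_width: 0.0593
grasp_force: 39.9
time_s: 29.72
tool_pos: [0.6198, 0.1555, 0.0683]
tool_rot: [180.0, -25.1, 3.2]
force: [-1.1, -0.1, -0.0]
grip_width: 0.0598
grasp_force: 39.9
time_s: 29.97
tool_pos: [0.6215, 0.1557, 0.0671]
tool_rot: [179.9, -25.2, 3.2]
force: [-8.6, -1.2, 10.6]
grip_width: 0.0596
grasp_force: 39.9
```

Contact is along the peg. Release and move to cup A.

```bash
python3 -m jog '[[0,0,0,0,0,0,0.06],[0,0,0,0,0,0,0.066],[0,0,0,0,0,0,0.072],[0,0,0,0,0,0,0.08],[0,0,0,0,0,0,0.08],[0,0,0,0,0,0,0.08],[0,0,-0.02,0,0,0,0.08],[0,0,-0.03,0,0,0,0.08],[0,0,-0.04,0,0,0,0.08],[0,0,-0.04,0,0,0,0.08],[0,0,-0.02,0,0,0,0.08],[0,0,0,0,0,0,0.08]]' 40;  python3 -m jog '[[-0.03,0,-0.01,0,-0.11,0,0.08],[-0.03,0,-0.01,0,-0.11,0,0.08],[-0.02,-0.02,0,0,-0.11,0,0.08],[-0.01,-0.03,0,0,-0.11,0,0.08],[0,-0.036,0,0,0,0,0.08],[0,-0.036,0,0,0,0,0.08],[0,-0.016,0,0,0,0,0.08],[0,0,0,0,0,0,0.08],[0,0,0,0,0,0,0.08],[0,0,0,0,0,0,0.08]]' 40; python3 - <<'E'
from h import *
c,im=grab('wrist','w12.png'); p=proj(c,(.477,.294,.085)); print("pred",p)
g=cv2.GaussianBlur(cv2.cvtColor(im,cv2.COLOR_BGR2GRAY),(5,5),0); x0=int(p[0])-80; y0=max(0,int(p[1])-60)
r=np.linalg.norm(proj(c,(.477,.324,.085))-p)
cs=cv2.HoughCircles(np.ascontiguousarray(g[y0:213,x0:x0+160]),cv2.HOUGH_GRADIENT,1,20,param1=50,param2=8,minRadius=int(r-4),maxRadius=int(r+4))
if cs is not None:
  for k in cs[0][:4]: print((k+[x0,y0,0]).round(1), onz(c,(k[0]+x0,k[1]+y0),.085).round(4))
go((.477,.294,.019),(180,0,3))
E
```

```text
time_s: 30.97
tool_pos: [0.5595, 0.1532, 0.2076]
tool_rot: [179.9, -25.7, 3.2]
force: [1.6, 0.5, 0.3]
grip_width: 0.08
grasp_force: 0.0
time_s: 31.8
tool_pos: [0.4578, 0.2834, 0.191]
tool_rot: [179.9, 0.2, 3.1]
force: [-0.2, -0.0, 0.3]
grip_width: 0.0799
grasp_force: 0.0
pred [307.59615784 166.40158879]
[303.5 167.5  28.9] [0.4757 0.298  0.085 ]
[353.5 175.5  32.2] [0.4703 0.2474 0.085 ]
shift [ 0.02   -0.0103  0.1722] turn [0.0015 0.003  0.0004]
```

```bash
python3 -m jog '[[0.0185,-0.0135,0.01,0,0,0,0.08],[0,0,0.03,0,0,0,0.08],[0,0,0.035,0,0,0,0.08],[0,0,0.035,0,0,0,0.08],[0,0,0.03,0,0,0,0.08],[0,0,0.02,0,0,0,0.08],[0,0,0.012,0,0,0,0.08],[0,0,0,0,0,0,0.08],[0,0,0,0,0,0,0.08]]' 40
python3 -m jog '[[0,0,0,0,0,0,0.04],[0,0,0,0,0,0,0.04],[0,0,0,0,0,0,0.04],[0,0,0,0,0,0,0.04],[0,0,0,0,0,0,0.04],[0,0,0,0,0,0,0.04]]' 40
```

```text
time_s: 32.6
tool_pos: [0.4755, 0.2985, 0.0203]
tool_rot: [180.0, 0.1, 3.1]
force: [0.0, 1.2, 0.5]
grip_width: 0.08
grasp_force: 0.0
time_s: 33.1
tool_pos: [0.4758, 0.2993, 0.021]
tool_rot: [180.0, 0.0, 3.1]
force: [-0.8, -1.5, 6.6]
grip_width: 0.0596
grasp_force: 40.0
```

```bash
python3 -m jog '[[0,0,-0.02,0,0,0,0.04],[0,0,-0.035,0,0,0,0.04],[0,0,-0.04,0,0,0,0.04],[0,0,-0.04,0,0,0,0.04],[0,0,-0.04,0,0,0,0.04],[0,0,-0.035,0,0,0,0.04],[0.03,0.015,0,0,0,0,0.04],[0.03,0.015,0,0,0,0,0.04],[0.02,0.014,0,0,0,0,0.04],[0,0,0,0,0.109,0,0.04],[0,0,0,0,0.109,0,0.04],[0,0,0,0,0.109,0,0.04]]' 40; python3 -m jog '[[0,0,0,0,0.109,0,0.04],[0,0,0,0,0,0,0.04],[0,0,0,0,0,0,0.04]]' 40; python3 -c "
from h import *
peg(1)"
```

```text
time_s: 34.1
tool_pos: [0.5586, 0.2602, 0.2281]
tool_rot: [-179.8, -18.6, 3.0]
force: [-1.2, 1.8, 0.9]
grip_width: 0.0598
grasp_force: 40.0
time_s: 34.35
tool_pos: [0.5552, 0.259, 0.2285]
tool_rot: [179.7, -24.8, 3.3]
force: [1.0, 0.2, -0.2]
grip_width: 0.0596
grasp_force: 40.0
target [0.5753 0.2585 0.1559]
shift [-0.0122  0.0013  0.0743] turn [0.0024 0.0042 0.0053]
```

```bash
python3 -m jog '[[-0.0145,0.0013,0,0,0,0,0.04],[0,0,0.025,0,0,0,0.04],[0,0,0.025,0,0,0,0.04],[0,0,0.018,0,0,0,0.04],[0,0,0,0,0,0,0.04],[0,0,0,0,0,0,0.04],[0,0,0,0,0,0,0.04]]' 40; python3 -c "
from h import *
peg(1,-.06)"
```

```text
time_s: 34.93
tool_pos: [0.5742, 0.2603, 0.1632]
tool_rot: [-179.9, -24.9, 3.1]
force: [0.1, -1.0, -1.7]
grip_width: 0.0599
grasp_force: 40.0
target [0.6154 0.2606 0.0698]
shift [-0.0019  0.0021  0.102 ] turn [-0.0029  0.0025  0.0015]
```

```bash
python3 -m jog '[[-0.002,0.002,0.01,0,0,0,0.04],[0,0,0.015,0,0,0,0.04],[0,0,0.015,0,0,0,0.04],[0,0,0.015,0,0,0,0.04],[0,0,0.015,0,0,0,0.04],[0,0,0.015,0,0,0,0.04],[0,0,0.01,0,0,0,0.04],[0,0,0,0,0,0,0.04],[0,0,0,0,0,0,0.04]]' 40; python3 -m jog '[[0,0,0.004,0,0,0,0.04],[0,0,0.003,0,0,0,0.04],[0,0,0,0,0,0,0.04],[0,0,0,0,0,0,0.04]]' 40;  python3 -m jog '[[0,0,0.003,0,0,0,0.04],[0,0,0.0,0,0,0,0.04],[0,0,0,0,0,0,0.04]]' 40
```

```text
time_s: 35.68
tool_pos: [0.6114, 0.2595, 0.0749]
tool_rot: [-180.0, -24.8, 3.1]
force: [-0.5, 0.3, -1.1]
grip_width: 0.0597
grasp_force: 40.0
time_s: 36.02
tool_pos: [0.6144, 0.2596, 0.069]
tool_rot: [180.0, -24.9, 3.2]
force: [-0.3, -0.9, -0.5]
grip_width: 0.0597
grasp_force: 40.0
time_s: 36.27
tool_pos: [0.6158, 0.26, 0.0676]
tool_rot: [179.9, -25.0, 3.2]
force: [-7.5, -3.2, 9.3]
grip_width: 0.0599
grasp_force: 40.0
```

```bash
python3 -m jog '[[0,0,0,0,0,0,0.06],[0,0,0,0,0,0,0.066],[0,0,0,0,0,0,0.072],[0,0,0,0,0,0,0.08],[0,0,0,0,0,0,0.08],[0,0,0,0,0,0,0.08],[0,0,-0.02,0,0,0,0.08],[0,0,-0.03,0,0,0,0.08],[0,0,-0.04,0,0,0,0.08],[0,0,-0.04,0,0,0,0.08],[0,0,-0.02,0,0,0,0.08],[0,0,0,0,0,0,0.08]]' 40;  python3 -m jog '[[-0.03,0,-0.01,0,-0.11,0,0.08],[-0.03,0,-0.01,0,-0.11,0,0.08],[-0.02,0.02,0,0,-0.11,0,0.08],[-0.01,0.03,0,0,-0.11,0,0.08],[0,0.036,0,0,0,0,0.08],[0,0.036,0,0,0,0,0.08],[0,0.036,-0.03,0,0,0,0.08],[0,0.036,-0.03,0,0,0,0.08],[0,0,-0.03,0,0,0,0.08],[0,0,0,0,0,0,0.08],[0,0,0,0,0,0,0.08]]' 40; python3 - <<'E'
from h import *
c,s=grab('scene','s13.png'); t,tp=grab('top','t13.png'); w,wi=grab('wrist','w13.png')
a=cv2.resize(s[150:300,200:420],(440,300),interpolation=2)
b=cv2.resize(tp[130:260,215:440],(520,300),interpolation=2)[:,:360]
d=cv2.resize(wi[:240],(800,300))
for k,v in TIP.items():
    print(k,proj(w,np.array(v)+.004*U).round(),proj(t,np.array(v)+.004*U).round(),proj(c,np.array(v)+.004*U).round())
print("jar hole pred",proj(c,(.65,-.244,.17)).round(),proj(t,(.65,-.244,.17)).round(1),proj(w,(.65,-.244,.17)).round())
cv2.imwrite("pics/fin.png",np.vstack([np.hstack([a,b]),d])); 
np.save('w13.npy',w,allow_pickle=True)
E
```

```text
time_s: 37.27
tool_pos: [0.554, 0.2585, 0.2081]
tool_rot: [-180.0, -25.4, 3.2]
force: [0.6, 0.7, 0.0]
grip_width: 0.0798
grasp_force: 0.0
time_s: 38.18
tool_pos: [0.472, 0.0649, 0.277]
tool_rot: [180.0, 0.3, 3.1]
force: [0.4, 0.6, -0.2]
grip_width: 0.0801
grasp_force: 0.0
1 [138.  56.] [237. 177.] [380. 172.]
2 [238.  56.] [267. 175.] [366. 183.]
3 [336.  56.] [297. 173.] [351. 194.]
4 [435.  56.] [327. 171.] [335. 208.]
jar hole pred [306. 229.] [385.3 156.7] [681.   5.]
```

View pics/fin.png

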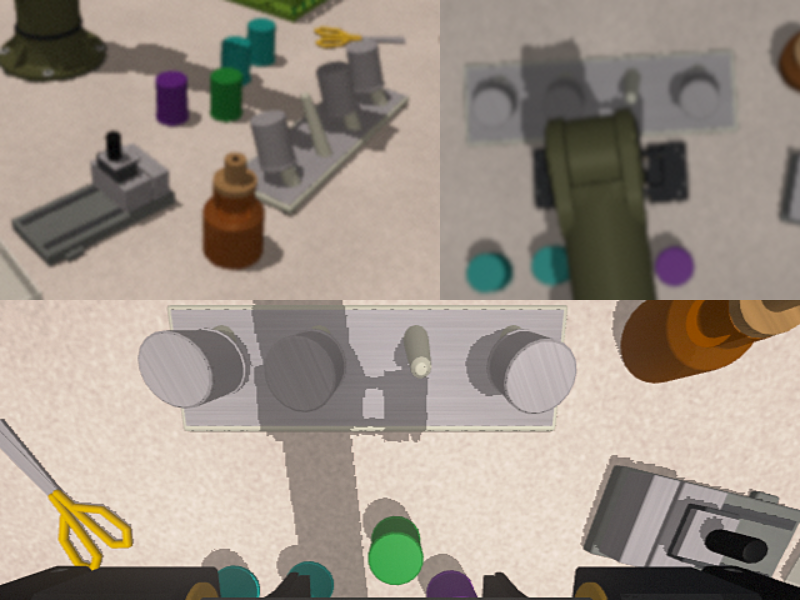

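All three cups hang right down on pegs 4, 2 and 1, and peg 3 is free. The vise is shut, and the scissors and look-alikes are untouched. The jar has been knocked a little: the stopper's top is at scene (318,229) against the predicted (306,229). I'll check numerically that it is upright and seated.

```bash
python3 - <<'E'
from h import *
c=env.get_calibration('scene');t=env.get_calibration('top'); s=cv2.imread('pics/s13.png'); tp=cv2.imread('pics/t13.png')
p=onz(c,(318,229),.17); print("stopper xy if home",p)
def bb(I,box):
    x0,y0,x1,y1=box; h=cv2.cvtColor(I[y0:y1,x0:x1],cv2.COLOR_BGR2HSV); m=(h[...,1]>110)&((h[...,0]<18)|(h[...,0]>172))
    for b in blobs(m,40): print("  blob x",b[1][0]+x0,b[1][0]+b[1][2]+x0,"y",b[1][1]+y0,b[1][1]+b[1][3]+y0,b[1][4])
print("scene"); bb(s,(290,220,345,300)); print("top"); bb(tp,(355,130,420,190))
a=np.linspace(0,2*np.pi,60)
def pred(cam,q):
    P=np.vstack([np.array([proj(cam,(q[0]+r*np.cos(k),q[1]+r*np.sin(k),z)) for k in a]) for r,z in ((.046,0),(.046,.08),(.032,.135),(.016,.17))]); return P.min(0).round(1),P.max(0).round(1)
print("pred scene",pred(c,p),"pred top",pred(t,p), "hole top",proj(t,p))
# wood (collar+grip) in both: lighter, hue>12
E
```

```text
stopper xy if home [ 0.67480542 -0.22165479  0.17      ]
scene
  blob x 302 332 y 227 284 1308
top
  blob x 362 388 y 144 170 485
pred scene (array([301.7, 225.7]), array([333.1, 285.2])) pred top (array([360.4, 140.9]), array([388.5, 169.7])) hole top [378.53184302 149.31670207]
```

The silhouettes agree in both views with the jar upright and the stopper seated at (0.675, -0.222). Handing in.

```bash
python3 -c "
from cell import env
print(env.sign_off())"
```

```text
the job is handed in; nothing more can be done
None
```

The job is handed in: the stopper is home in the upright jar (which got knocked about 3 cm aside after seating), the vise is shut to about 3 mm, all three steel cups hang on pegs 1, 2 and 4, and the scissors and look-alikes are untouched; the punnet was never approached, but I didn't check it in the final images.

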